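Find the rocking lid on the enamel tins and press it home

TASK

One of the four enamel tins in the rack has not been closed properly and its paint will skin over. Press the edges of the lids with closed fingertips until you find the lid that rocks, then push that one down firmly in the middle until it is fully home and flush like the others. Do not lift any lid, and leave everything else on the desk where it is.

Things in the scene. Friction and masses are not known exactly. Their poses are not given: they have to be found in the camera images.
- rack: Fixed plywood rack, 130 mm deep (x, away from the robot) by 396 mm long (y), z up, origin under its centre on the desk. Four fixed enamel tins, 70 mm in diameter, rims 78 mm up, stand in a row at its x = +18 mm, y = +129 (green band), +43 (red), -43 (blue), -129 mm (yellow). Its wood is at most 60 mm tall; a brush gutter runs along the front.
- lid_1: Lid of the leftmost tin (green band), origin at the middle of its flat top, z up. The four lids are alike: bright metal, 63 mm in diameter, the flange 4 mm thick on the tin's rim, a 7 mm deep plug below. Fully home, the top is 82 mm above the desk and does not give. One of the four, any of them, is caught, level, 2 to 3 mm too high.
- lid_2: Lid of the second tin (red band), like lid_1. How the caught lid feels: 1 to 3 N on its edge, 20 mm or more from its middle, tips it by up to 0.1 rad until that edge meets the rim; released, it springs level. Over 8 N on its middle (12 to 20 N is plenty) drives it down, where it stays and rocks no more.
- lid_3: Lid of the third tin (blue band), like lid_1.
- lid_4: Lid of the rightmost tin (yellow band), like lid_1.
- engine: Small brass oscillating-cylinder engine on a dark wooden bed 75 x 100 mm, 88 mm tall, standing to the right of the rack. Origin at the centre of its underside.
- boiler: Horizontal copper marine boiler, 160 mm long, 74 mm in diameter, on a steel cradle with a short funnel, 135 mm tall, standing to the left of the rack. Origin at the centre of its underside.
- pulley: Iron pulley with red spokes lying flat behind the rack, 96 mm across, 22 mm tall. Origin at the centre of its underside.
- propeller: Three-bladed bronze propeller lying behind the rack, about 84 mm across, 26 mm tall. Origin at the centre of its underside.
- tapwrench: Steel bar tap wrench lying in front of the rack, 176 mm long along its y axis, 12 mm thick. Origin at the centre of its underside.
- brush: Flat paint brush lying in the gutter along the front of the rack, 162 mm long along its y axis, 13 mm wide, 8 mm thick. Origin on its underside, near the middle of its length.
- screwdriver: Screwdriver with a red handle lying in front of the rack, about 170 mm long along its y axis, 22 mm thick. Origin on the desk, near the middle of its length.
- thinner: Amber glass jar with a black cap behind the rack, 52 mm in diameter, 72 mm tall. Origin at the centre of its underside.

How it is judged:
By the outcome, as a careful person would: the job done as asked, in the order asked, and still so for the second after the job is handed in, with the robot touching nothing.
It also fails if it takes over 48 s, if anything falls off the work surface, if the arm or the gripper's body presses on something with over 40 N, if the wrist force passes 120 N, or if a joint passes its speed limit or range.

ROBOT

A 7-joint arm with a two-finger parallel gripper is mounted at the origin on the work surface. World frame = base frame: x ahead of the robot, y to its left, z up, the work surface at z = 0. Lengths are in m, angles in rad, forces in N, time in s.
With the tool pointing down it reaches from about 0.425 to 0.8 m from the base axis. Payload 8.3 kg.
Tool frame: the origin (TCP) lies midway between the tips of the shut fingers; the grasp point (between the pads) lies 19 mm behind it (robot.hold_point_z is the distance from the TCP to the grasp point, in m); z points along the fingers, y is the line along which they close (so a half turn about z gives the same grasp; the last joint's range is limited). The gripper opens to 85 mm and grips with 20 to 120 N. Pads are 22 mm wide; open, the fingers measure 114 mm over their backs; the gripper's body (76 mm by 85 mm) begins 54 mm behind the grasp point. The pads swing forward as they close: fully open they stand 13 mm farther back than shut.
Start: joints at [1.17, 0.383, 0.016, 1.37, -0.006, 1.388, -0.046], TCP at [0.207, -0.59, 0.195] pointing down, gripper open.
Joint ranges: [-2.95, 2.95], [-0.25, 2.06], [-1.52, 1.56], [0.18, 2.33], [-1.44, 4.58], [0.02, 2.06], [-3.01, 3.01]. Speed limits (rad/s): [2.39, 2.39, 3.01, 3.01, 3.14, 3.14, 3.14].

INTERFACE

Orientations are given as a rotation vector (axis times angle).
In Python, from station import robot, imaging gives the robot as it stands.
- The arm moves only by the shell command python3 -m pendant 'ROWS' [FORCE]. ROWS is JSON, a list of rows, each an object of numbers: "rx", "ry", "rz": the turn, a rotation vector about the tool's x, y, z in degrees; "tx", "ty", "tz": the shift along the tool's x, y, z in m; "claw": the finger opening in m, from 0 to 0.0854. A call has exactly 8 rows; each row is the pose to reach, as a shift and turn from the pose commanded when the call began, along the tool's axes at that moment; what a row does not reach only later rows make up. A row lasts 1/12 s, in which the tool goes at most 41.7 mm and 7.16 degrees, less where a joint would pass 70% of its speed; a pose out of reach is approached as far as the arm can. A call with a gripper value outside its range is refused whole. The fingers move at their own pace and stop on an object; FORCE is the grip in N (left out, the last holds). Time passes only in rows, so rows that repeat a pose let the fingers close, or fill a call up. It gives the time, the measured TCP pose, the force, the opening and the grip force at its end, in the units of the state.
- robot.get_state(): the state, without advancing time (a new reading comes with each control period).
- imaging.capture(name): name is "scene" or "top" or "wrist"; returns (picture, depth): 400x640x3 uint8, red, green, blue; 400x640 float32, m along the optical axis (not along the pixel's ray), 0 where there is no reading.
- imaging.get_calibration(name): a dict with "mtx" (3x3 intrinsics, pixels), "k1" (the pictures are not rectified: a ray, as slopes to the right and down, at radius r is drawn at 1 + k1 r^2 times it, then the intrinsics apply), "world_from_camera" (4x4, takes a point from camera to world coordinates); the wrist camera has in their place "mount" (4x4, takes a point from camera to tool coordinates, whose origin is the TCP and whose axes are the flange's). Camera axes: x right, y down, z forward; pixel columns grow to the right and rows downward; lengths in m; the calibration is good to about 2 mm. A picture is of the moment at which its call begins: read the wrist's pose just before it. get_calibration takes no time and is no camera call.
- robot.job_done(): hands the job in; it is judged then, once.
The state is a dict: "time_s": time; "q": joint angles; "joint_velocities": joint speeds; "joint_efforts": joint torques, N m; "tool_pos": TCP position; "tcp_rot": TCP orientation; "force": force on the tool from outside, world axes, zero at the start; "wrist_torque": the same for the moment, N m; "finger_gap": opening from 0.0 (shut) to 1.0 (fully open); "gripper_force": force on a finger pad.
Only numpy, scipy, OpenCV 4.12 (cv2) and the standard library are available. Lean on these libraries where they do the work, as an engineer would, in place of code of your own. Each camera call takes 0.05 s, during which the arm holds its last target. There are 200 camera calls.

## Working session

There is one attempt and no reset: what is moved stays moved. The work goes in short steps, Python scripts to look and compute and a shell command to move; the robot and the scene stay as the last step left them, time stands still between calls to the robot, and variables do not carry over. Pictures are saved under pics/ and viewed, at most 10 in all, crops included, and the job is handed in when it is done.

```bash
mkdir -p pics; python3 - <<'E'
from station import robot, imaging
import cv2,numpy as np
s=robot.get_state();print(s)
for n in("top","scene"):
    p,d=imaging.capture(n);cv2.imwrite(f"pics/{n}0.png",p[:,:,::-1]);np.save(f"{n}d.npy",d);np.save(f"{n}p.npy",p)
    print(imaging.get_calibration(n))
E
```

```text
{'time_s': 0.0, 'q': array([ 1.17008244,  0.38421413,  0.01637258,  1.3711333 , -0.00631658,
        1.38818927, -0.04651874]), 'joint_velocities': array([ 5.45840166e-05,  1.96613451e-03, -2.05936792e-03, -1.97520907e-03,
        1.78990409e-03, -1.37840414e-03, -1.25259975e-04]), 'joint_efforts': array([ 2.90200069e-04, -6.27597857e+01,  8.44594203e-01, -3.71830523e+01,
        1.65794796e-02,  1.43928715e-02,  1.07917078e-04]), 'tool_pos': array([ 0.20699617, -0.5891356 ,  0.19420333]), 'tcp_rot': array([-3.09503433e+00, -5.27870783e-01,  5.24197599e-04]), 'force': array([-0.1633161 , -0.84718299,  0.13569292]), 'wrist_torque': array([-0.00111816, -0.01711075, -0.01839714]), 'gripper_force': 0.0, 'finger_gap': 0.9986356601050297}
{'mtx': array([[446.08032959,   0.        , 319.79097851],
       [  0.        , 446.08032959, 200.64144303],
       [  0.        ,   0.        ,   1.        ]]), 'k1': -0.058964653065061164, 'world_from_camera': array([[-0.01794236, -0.99776953,  0.06429642,  0.52909209],
       [-0.99975545,  0.01707229, -0.01405606,  0.04997729],
       [ 0.01292702, -0.0645329 , -0.99783185,  1.23214296],
       [ 0.        ,  0.        ,  0.        ,  1.        ]])}
{'mtx': array([[407.39180169,   0.        , 318.69097415],
       [  0.        , 407.39180169, 197.14446897],
       [  0.        ,   0.        ,   1.        ]]), 'k1': -0.05981454010997131, 'world_from_camera': array([[-0.66760117,  0.55865632, -0.49215018,  1.14142588],
       [ 0.74446523,  0.49295304, -0.45029858,  0.53282257],
       [-0.00895522, -0.66700856, -0.74499623,  0.91106706],
       [ 0.        ,  0.        ,  0.        ,  1.        ]])}
```

View pics/top0.png

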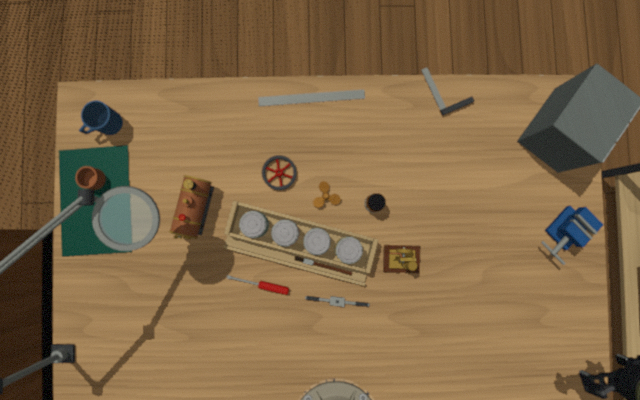

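View pics/scene0.png

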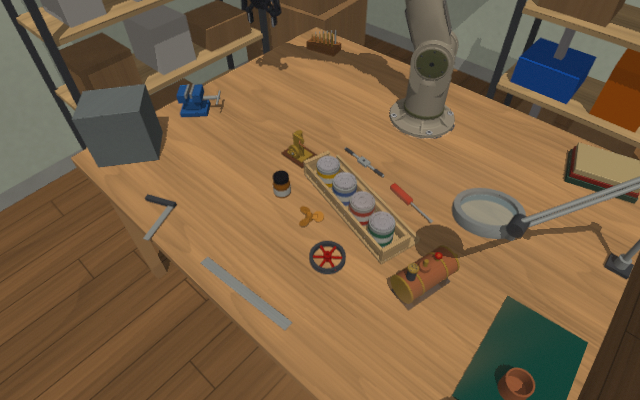

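The top view shows the four lids at about (253,225), (285,233), (317,241) and (349,250). The boiler is to the left, the engine to the right, and a lamp ring sits at (125,218).

```bash
cat >h.py <<'E'
import numpy as np,cv2
from station import imaging
def ray(c,uv,z):
    k=c["mtx"];p=np.array([(uv[0]-k[0,2])/k[0,0],(uv[1]-k[1,2])/k[1,1]]);u=p.copy()
    for _ in range(10):u=p/(1+c["k1"]*(u@u))
    T=c["world_from_camera"];d=T[:3,:3]@np.r_[u,1];o=T[:3,3];return o+d*(z-o[2])/d[2]
E
python3 - <<'E'
from h import *
c=imaging.get_calibration("top");P=np.load("topp.npy");D=np.load("topd.npy")
hsv=cv2.cvtColor(P,cv2.COLOR_RGB2HSV)
m=((hsv[...,1]<50)&(hsv[...,2]>110)).astype(np.uint8)
m[:205]=0;m[270:]=0;m[:,:232]=0;m[:,370:]=0
m=cv2.morphologyEx(m,cv2.MORPH_OPEN,np.ones((3,3)))
L=[]
for k in cv2.findContours(m,0,2)[0]:
    if cv2.contourArea(k)<150:continue
    (u,v),r=cv2.minEnclosingCircle(k);M=cv2.moments(k);cu,cv_=M['m10']/M['m00'],M['m01']/M['m00']
    w=ray(c,(cu,cv_),.082);L.append(w)
    mm=np.zeros_like(m);cv2.circle(mm,(int(cu+.5),int(cv_+.5)),9,1,-1);d=D[mm>0]
    ys,xs=np.nonzero(mm);f=c["mtx"][0,0]
    pc=np.c_[(xs-c["mtx"][0,2])/f*d,(ys-c["mtx"][1,2])/f*d,d];wz=(pc@c["world_from_camera"][:3,:3].T+c["world_from_camera"][:3,3])[:,2]
    print((u,v),r,(cu,cv_),cv2.contourArea(k),w,np.median(wz),wz.std())
L=np.array(sorted(L,key=lambda w:-w[1]));dd=L[0]-L[3];print(np.linalg.norm(dd),np.degrees(np.arctan2(-dd[0],dd[1])),np.linalg.norm(np.diff(L,axis=0),axis=1),L.mean(0))
P2=cv2.resize(P[190:300,160:440,::-1],None,fx=2.8,fy=2.8,interpolation=2);cv2.imwrite("pics/crop.png",P2)
# magnifier height
for uv in((97,218),(60,218),(152,218),(125,190)):print(uv,D[uv[1],uv[0]])
E
```

```text
(348.88958740234375, 249.89205932617188) 13.464466094970703 (348.686858974359, 249.79583333333332) 520.0 [ 0.47534928 -0.0382177   0.082     ] 0.08215574853356267 0.07218746977526458
(316.5, 241.0) 13.463011741638184 (316.3304291707002, 240.7324943530171) 516.5 [0.50012351 0.04452132 0.082     ] 0.0846938228728058 0.0720214065792991
(284.10406494140625, 232.11929321289062) 13.457106590270996 (284.0884286653517, 232.29191321499013) 507.0 [0.52323671 0.12703189 0.082     ] 0.0822193870138217 0.07219448670435641
(251.90322875976562, 223.64515686035156) 13.292335510253906 (251.83233929754803, 223.63817097415506) 503.0 [0.54688347 0.20976897 0.082     ] 0.08251007371342767 0.07216561388876147
0.25809790458833504 -16.090725109731306 [0.08604995 0.08568672 0.08636844] [0.51139824 0.08577612 0.082     ]
(97, 218) 0.89403504
(60, 218) 0.82831824
(152, 218) 0.92064786
(125, 190) 0.9027591
```

View pics/crop.png

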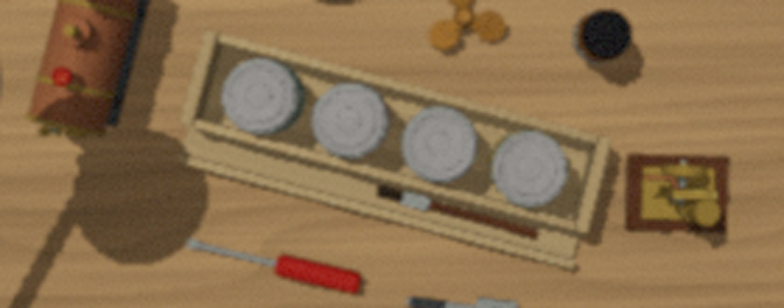

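Depth already hints that lid 3 (blue) is about 2.5 mm high. I'll fly there with the fingers shut and test its far edge first.

```bash
cat >>h.py <<'E'
from station import robot
from scipy.spatial.transform import Rotation as R
C=np.array([.5114,.0858]);U=np.array([.2771,.9608]);N=np.array([.9608,-.2771])
def go(lid,off,z):
    s=robot.get_state();r=R.from_rotvec(s["tcp_rot"])
    t=np.r_[C+U*(129-86*(lid-1))/1000+N*off,z]
    W=R.from_matrix(np.c_[np.r_[N,0],-np.r_[U,0],[0,0,-1]])
    print("t",s["time_s"],"pos",s["tool_pos"].round(4),"F",s["force"].round(2),"gap",round(s["finger_gap"],3))
    print("target",t.round(4),"shift",r.inv().apply(t-s["tool_pos"]).round(4),"turn",np.degrees((r.inv()*W).as_rotvec()).round(2))
E
python3 -c "from h import *;go(3,.031,.13)"
python3 -m pendant '[{"tx":0.030,"ty":-0.029,"claw":0},{"tx":0.060,"ty":-0.057,"claw":0},{"tx":0.09,"ty":-0.085,"claw":0},{"tx":0.12,"ty":-0.113,"claw":0},{"tx":0.15,"ty":-0.142,"claw":0},{"tx":0.18,"ty":-0.17,"claw":0},{"tx":0.21,"ty":-0.198,"claw":0},{"tx":0.24,"ty":-0.227,"claw":0}]' 40
python3 -c "from h import *;go(3,.031,.13)"
```

```text
t 0.1 pos [ 0.207  -0.5892  0.1943] F [0.11 0.04 0.55] gap 0.996
target [0.5293 0.0359 0.13  ] shift [ 0.5112 -0.4828  0.0651] turn [-1.000e-01  3.000e-02  3.544e+01]
t 0.1 pos [ 0.207  -0.5892  0.1943] F [0.11 0.04 0.55] gap 0.996
target [0.5293 0.0359 0.13  ] shift [ 0.5112 -0.4828  0.0651] turn [-1.000e-01  3.000e-02  3.544e+01]invalid input
```

```bash
python3 -m pendant '[{"rx":0,"ry":0,"rz":0,"tx":0.030,"ty":-0.029,"tz":0,"claw":0},{"rx":0,"ry":0,"rz":0,"tx":0.060,"ty":-0.057,"tz":0,"claw":0},{"rx":0,"ry":0,"rz":0,"tx":0.09,"ty":-0.085,"tz":0,"claw":0},{"rx":0,"ry":0,"rz":0,"tx":0.12,"ty":-0.113,"tz":0,"claw":0},{"rx":0,"ry":0,"rz":0,"tx":0.15,"ty":-0.142,"tz":0,"claw":0},{"rx":0,"ry":0,"rz":0,"tx":0.18,"ty":-0.17,"tz":0,"claw":0},{"rx":0,"ry":0,"rz":0,"tx":0.21,"ty":-0.198,"tz":0,"claw":0},{"rx":0,"ry":0,"rz":0,"tx":0.24,"ty":-0.227,"tz":0,"claw":0}]' 40
python3 -c "from h import *;go(3,.031,.13)"
```

```text
time_s: 0.77
tool_pos: [0.3586, -0.2941, 0.195]
tcp_rot: [3.097, 0.528, -0.001]
force: [0.6, -1.1, 0.8]
finger_gap: 0.005
gripper_force: 0.0
t 0.7667 pos [ 0.3586 -0.2941  0.195 ] F [ 0.63 -1.09  0.82] gap 0.005
target [0.5293 0.0359 0.13  ] shift [ 0.2704 -0.2548  0.0649] turn [0.000e+00 2.000e-02 3.543e+01]
```

```bash
python3 -m pendant '[{"rx":0,"ry":0,"rz":4,"tx":0.030,"ty":-0.028,"tz":0,"claw":0},{"rx":0,"ry":0,"rz":9,"tx":0.060,"ty":-0.056,"tz":0,"claw":0},{"rx":0,"ry":0,"rz":14,"tx":0.09,"ty":-0.085,"tz":0,"claw":0},{"rx":0,"ry":0,"rz":19,"tx":0.12,"ty":-0.113,"tz":0,"claw":0},{"rx":0,"ry":0,"rz":24,"tx":0.15,"ty":-0.141,"tz":0,"claw":0},{"rx":0,"ry":0,"rz":29,"tx":0.18,"ty":-0.17,"tz":0.005,"claw":0},{"rx":0,"ry":0,"rz":33,"tx":0.21,"ty":-0.198,"tz":0.01,"claw":0},{"rx":0,"ry":0,"rz":35.4,"tx":0.24,"ty":-0.226,"tz":0.02,"claw":0}]'
python3 -c "from h import *;go(3,.031,.1)"
```

```text
time_s: 1.43
tool_pos: [0.5105, -0.0019, 0.176]
tcp_rot: [-3.11, 0.445, -0.003]
force: [1.0, -0.3, 0.3]
finger_gap: -0.003
gripper_force: 0.0
t 1.4333 pos [ 0.5105 -0.0019  0.176 ] F [ 0.97 -0.29  0.32] gap -0.003
target [0.5293 0.0359 0.1   ] shift [ 0.0073 -0.0415  0.076 ] turn [-0.02 -0.1  -0.2 ]
```

```bash
python3 -m pendant '[{"rx":0,"ry":0,"rz":0,"tx":0.002,"ty":-0.014,"tz":0.01,"claw":0},{"rx":0,"ry":0,"rz":0,"tx":0.004,"ty":-0.028,"tz":0.025,"claw":0},{"rx":0,"ry":0,"rz":-0.2,"tx":0.0073,"ty":-0.0415,"tz":0.045,"claw":0},{"rx":0,"ry":0,"rz":-0.2,"tx":0.0073,"ty":-0.0415,"tz":0.062,"claw":0},{"rx":0,"ry":0,"rz":-0.2,"tx":0.0073,"ty":-0.0415,"tz":0.074,"claw":0},{"rx":0,"ry":0,"rz":-0.2,"tx":0.0073,"ty":-0.0415,"tz":0.08,"claw":0},{"rx":0,"ry":0,"rz":-0.2,"tx":0.0073,"ty":-0.0415,"tz":0.08,"claw":0},{"rx":0,"ry":0,"rz":-0.2,"tx":0.0073,"ty":-0.0415,"tz":0.08,"claw":0}]'
python3 - <<'E'
from h import *
go(3,.031,.085)
p,d=imaging.capture("wrist");cv2.imwrite("pics/w1.png",p[:,:,::-1])
E
```

```text
time_s: 2.1
tool_pos: [0.528, 0.0333, 0.0958]
tcp_rot: [3.111, -0.435, 0.0]
force: [-0.3, 0.3, -0.1]
finger_gap: -0.0
gripper_force: 0.0
t 2.1 pos [0.528  0.0333 0.0958] F [-0.27  0.26 -0.12] gap -0.0
target [0.5293 0.0359 0.085 ] shift [ 0.0005 -0.0029  0.0108] turn [ 0.01 -0.01  0.18]
```

View pics/w1.png

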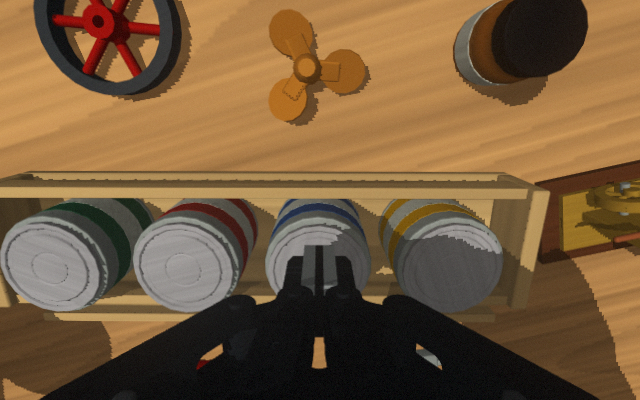

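The shut fingertips at (320,250) stand over the far part of the blue lid. I'll descend gently.

```bash
python3 -m pendant '[{"rx":0,"ry":0,"rz":0,"tx":0,"ty":-0.0029,"tz":0.002,"claw":0},{"rx":0,"ry":0,"rz":0,"tx":0,"ty":-0.0029,"tz":0.004,"claw":0},{"rx":0,"ry":0,"rz":0,"tx":0,"ty":-0.0029,"tz":0.006,"claw":0},{"rx":0,"ry":0,"rz":0,"tx":0,"ty":-0.0029,"tz":0.0075,"claw":0},{"rx":0,"ry":0,"rz":0,"tx":0,"ty":-0.0029,"tz":0.0085,"claw":0},{"rx":0,"ry":0,"rz":0,"tx":0,"ty":-0.0029,"tz":0.0085,"claw":0},{"rx":0,"ry":0,"rz":0,"tx":0,"ty":-0.0029,"tz":0.0085,"claw":0},{"rx":0,"ry":0,"rz":0,"tx":0,"ty":-0.0029,"tz":0.0085,"claw":0}]'
python3 -c "from h import *;go(3,.031,.085)"
python3 -m pendant '[{"rx":0,"ry":0,"rz":0,"tx":0,"ty":0,"tz":0.0004,"claw":0},{"rx":0,"ry":0,"rz":0,"tx":0,"ty":0,"tz":0.0008,"claw":0},{"rx":0,"ry":0,"rz":0,"tx":0,"ty":0,"tz":0.0012,"claw":0},{"rx":0,"ry":0,"rz":0,"tx":0,"ty":0,"tz":0.0016,"claw":0},{"rx":0,"ry":0,"rz":0,"tx":0,"ty":0,"tz":0.002,"claw":0},{"rx":0,"ry":0,"rz":0,"tx":0,"ty":0,"tz":0.002,"claw":0},{"rx":0,"ry":0,"rz":0,"tx":0,"ty":0,"tz":0.002,"claw":0},{"rx":0,"ry":0,"rz":0,"tx":0,"ty":0,"tz":0.002,"claw":0}]'
```

```text
time_s: 2.82
tool_pos: [0.5288, 0.0367, 0.087]
tcp_rot: [-3.112, 0.433, -0.0]
force: [-0.4, 0.7, 0.1]
finger_gap: 0.0
gripper_force: 0.0
t 2.8167 pos [0.5288 0.0367 0.087 ] F [-0.42  0.71  0.14] gap 0.0
target [0.5293 0.0359 0.085 ] shift [0.0007 0.0007 0.002 ] turn [-0.01 -0.    0.24]
time_s: 3.48
tool_pos: [0.5288, 0.0368, 0.0849]
tcp_rot: [-3.112, 0.433, -0.0]
force: [0.2, -1.2, -0.1]
finger_gap: 0.001
gripper_force: 0.0
```

```bash
for i in 1; do python3 -m pendant '[{"rx":0,"ry":0,"rz":0,"tx":0,"ty":0,"tz":0.0003,"claw":0},{"rx":0,"ry":0,"rz":0,"tx":0,"ty":0,"tz":0.0006,"claw":0},{"rx":0,"ry":0,"rz":0,"tx":0,"ty":0,"tz":0.001,"claw":0},{"rx":0,"ry":0,"rz":0,"tx":0,"ty":0,"tz":0.001,"claw":0},{"rx":0,"ry":0,"rz":0,"tx":0,"ty":0,"tz":0.001,"claw":0},{"rx":0,"ry":0,"rz":0,"tx":0,"ty":0,"tz":0.001,"claw":0},{"rx":0,"ry":0,"rz":0,"tx":0,"ty":0,"tz":0.001,"claw":0},{"rx":0,"ry":0,"rz":0,"tx":0,"ty":0,"tz":0.001,"claw":0}]'
python3 -c "from h import *;[print(robot.get_state()['wrist_torque'].round(3))]"; done
```

```text
time_s: 4.15
tool_pos: [0.5288, 0.0368, 0.084]
tcp_rot: [-3.112, 0.433, -0.0]
force: [0.1, 0.2, 0.1]
finger_gap: -0.0
gripper_force: 0.0
[-0.002  0.003  0.013]
```

```bash
python3 -m pendant '[{"rx":0,"ry":0,"rz":0,"tx":0,"ty":0,"tz":0.0003,"claw":0},{"rx":0,"ry":0,"rz":0,"tx":0,"ty":0,"tz":0.0006,"claw":0},{"rx":0,"ry":0,"rz":0,"tx":0,"ty":0,"tz":0.001,"claw":0},{"rx":0,"ry":0,"rz":0,"tx":0,"ty":0,"tz":0.001,"claw":0},{"rx":0,"ry":0,"rz":0,"tx":0,"ty":0,"tz":0.001,"claw":0},{"rx":0,"ry":0,"rz":0,"tx":0,"ty":0,"tz":0.001,"claw":0},{"rx":0,"ry":0,"rz":0,"tx":0,"ty":0,"tz":0.001,"claw":0},{"rx":0,"ry":0,"rz":0,"tx":0,"ty":0,"tz":0.001,"claw":0}]'
python3 - <<'E'
from h import *
go(3,.031,.085)
p,d=imaging.capture("wrist");cv2.imwrite("pics/w2.png",cv2.resize(p[170:330,220:420,::-1],None,fx=3.5,fy=3.5,interpolation=2))
E
```

```text
time_s: 4.82
tool_pos: [0.5288, 0.0367, 0.083]
tcp_rot: [-3.112, 0.433, -0.0]
force: [-0.6, 0.8, -0.4]
finger_gap: -0.005
gripper_force: 0.0
t 4.8167 pos [0.5288 0.0367 0.083 ] F [-0.6   0.76 -0.41] gap -0.005
target [0.5293 0.0359 0.085 ] shift [ 0.0007  0.0007 -0.002 ] turn [-0.01 -0.    0.24]
```

View pics/w2.png

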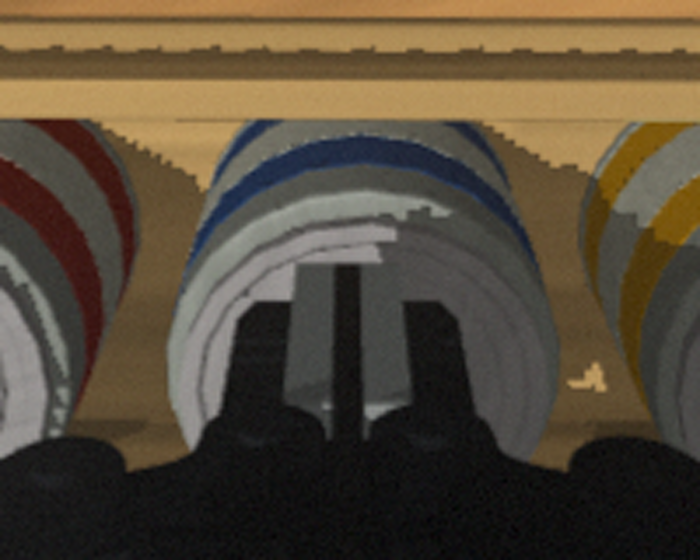

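```bash
cat >>h.py <<'E'
def tare(n=8):
    F=[]
    for _ in range(n):
        imaging.capture("wrist");F.append(robot.get_state()["force"])
    F=np.array(F);print("F mean",F.mean(0).round(2),"sd",F.std(0).round(2))
def heights():
    c=imaging.get_calibration("wrist");s=robot.get_state();p,d=imaging.capture("wrist")
    k=c["mtx"];v,u=np.mgrid[:400,:640];ud=cv2.undistortPoints(np.stack([u,v],-1).reshape(-1,1,2).astype(float),k,np.array([c["k1"],0,0,0])).reshape(-1,2)
    z=d.reshape(-1);P=np.c_[ud*z[:,None],z,np.ones_like(z)]@c["mount"].T
    W=R.from_rotvec(s["tcp_rot"]).apply(P[:,:3])+s["tool_pos"];W=W[z>0]
    for l in range(1,5):
        ctr=C+U*(129-86*(l-1))/1000;q=W[:,:2]-ctr;r=np.linalg.norm(q,axis=1)
        m=(r<.028)&(W[:,2]<.09)&(W[:,2]>.075)
        if m.sum()<20:print(l,m.sum());continue
        A=np.c_[q[m]@N,q[m]@U,np.ones(m.sum())];x=np.linalg.lstsq(A,W[m,2],rcond=None)[0];print(l,m.sum(),"med",np.median(W[m,2]).round(4),"tiltN,U,z",x.round(4))
E
python3 -c "
from h import *
tare();heights()"
```

```text
F mean [-0.19  0.17 -0.  ] sd [0.48 0.53 0.28]
1 5489 med 0.0811 tiltN,U,z [-0.0049 -0.      0.081 ]
2 5965 med 0.0811 tiltN,U,z [-0.0011 -0.0032  0.081 ]
3 1534 med 0.0833 tiltN,U,z [-0.0106 -0.0007  0.0834]
4 5801 med 0.081 tiltN,U,z [-0.0004 -0.001   0.0809]
```

Wrist depth also puts lid 3 about 2.4 mm above the others. There's no firm contact yet, so I'll keep going down.

```bash
python3 -m pendant '[{"rx":0,"ry":0,"rz":0,"tx":0,"ty":0,"tz":0.0003,"claw":0},{"rx":0,"ry":0,"rz":0,"tx":0,"ty":0,"tz":0.0006,"claw":0},{"rx":0,"ry":0,"rz":0,"tx":0,"ty":0,"tz":0.001,"claw":0},{"rx":0,"ry":0,"rz":0,"tx":0,"ty":0,"tz":0.001,"claw":0},{"rx":0,"ry":0,"rz":0,"tx":0,"ty":0,"tz":0.001,"claw":0},{"rx":0,"ry":0,"rz":0,"tx":0,"ty":0,"tz":0.001,"claw":0},{"rx":0,"ry":0,"rz":0,"tx":0,"ty":0,"tz":0.001,"claw":0},{"rx":0,"ry":0,"rz":0,"tx":0,"ty":0,"tz":0.001,"claw":0}]'
python3 -c "
from h import *
tare(5);heights()"
```

```text
time_s: 5.98
tool_pos: [0.5288, 0.0367, 0.082]
tcp_rot: [-3.112, 0.433, -0.0]
force: [0.2, -0.1, -0.6]
finger_gap: -0.0
gripper_force: 0.0
F mean [-0.11  0.16  0.15] sd [0.36 0.66 0.48]
1 5466 med 0.0811 tiltN,U,z [-0.005   0.0008  0.0811]
2 5980 med 0.0811 tiltN,U,z [-0.0019 -0.0033  0.0811]
3 1474 med 0.0833 tiltN,U,z [-0.0077 -0.0015  0.0834]
4 5819 med 0.081 tiltN,U,z [-0.0015 -0.0004  0.081 ]
```

```bash
python3 - <<'E'
from h import *
c=imaging.get_calibration("wrist");s=robot.get_state();p,d=imaging.capture("wrist")
M=c["mount"];print(M.round(4));k=c["mtx"]
for t in([0,0,0],[.011,0,0],[-.011,0,0]):
    q=np.linalg.inv(M)@np.r_[t,1];print(t,(k@(q[:3]/q[2]))[:2],q[2])
v,u=np.mgrid[:400,:640];ud=cv2.undistortPoints(np.stack([u,v],-1).reshape(-1,1,2).astype(float),k,np.array([c["k1"],0,0,0])).reshape(-1,2)
z=d.reshape(-1);P=(np.c_[ud*z[:,None],z,np.ones_like(z)]@M.T)[:,:3].reshape(400,640,3)
for row in range(225,300,6):print(row,[ (d[row,x].round(3),*(P[row,x]*1000).round(1)) for x in(310,330)])
E
```

```text
[[ 3.000e-04 -9.555e-01 -2.949e-01  7.500e-02]
 [ 1.000e+00  4.000e-04 -5.000e-04  2.000e-04]
 [ 6.000e-04 -2.949e-01  9.555e-01 -1.778e-01]
 [ 0.000e+00  0.000e+00  0.000e+00  1.000e+00]]
[0, 0, 0] [318.55937309 233.11740246] 0.19202509492860656
[0.011, 0, 0] [318.56026159 214.89522653] 0.18878146520335246
[-0.011, 0, 0] [318.55851412 250.73419735] 0.19526872465386066
225 [(np.float32(0.198), np.float64(2.2), np.float64(-5.0), np.float64(6.8)), (np.float32(0.197), np.float64(2.4), np.float64(6.7), np.float64(6.5))]
231 [(np.float32(0.197), np.float64(-0.7), np.float64(-5.0), np.float64(4.8)), (np.float32(0.197), np.float64(-0.7), np.float64(6.7), np.float64(4.9))]
237 [(np.float32(0.192), np.float64(-2.0), np.float64(-4.9), np.float64(-0.8)), (np.float32(0.191), np.float64(-1.6), np.float64(6.5), np.float64(-1.8))]
243 [(np.float32(0.193), np.float64(-5.7), np.float64(-4.9), np.float64(-1.0)), (np.float32(0.194), np.float64(-6.1), np.float64(6.6), np.float64(0.0))]
249 [(np.float32(0.148), np.float64(10.4), np.float64(-3.7), np.float64(-42.4)), (np.float32(0.147), np.float64(11.0), 
[... 584 characters left out ...]
, (np.float32(0.128), np.float64(10.8), np.float64(4.4), np.float64(-64.1))]
279 [(np.float32(0.124), np.float64(10.4), np.float64(-3.1), np.float64(-67.8)), (np.float32(0.123), np.float64(11.2), np.float64(4.2), np.float64(-69.2))]
285 [(np.float32(0.119), np.float64(11.1), np.float64(-2.9), np.float64(-73.2)), (np.float32(0.119), np.float64(11.1), np.float64(4.1), np.float64(-73.1))]
291 [(np.float32(0.115), np.float64(11.0), np.float64(-2.8), np.float64(-76.8)), (np.float32(0.114), np.float64(12.0), np.float64(4.0), np.float64(-78.3))]
297 [(np.float32(0.111), np.float64(11.4), np.float64(-2.7), np.float64(-81.0)), (np.float32(0.111), np.float64(11.6), np.float64(3.9), np.float64(-81.3))]
```

```bash
python3 - <<'E'
from h import *
p,d=imaging.capture("scene");cv2.imwrite("pics/s1.png",cv2.resize(p[90:240,270:430,::-1],None,fx=4,fy=4,interpolation=2))
c=imaging.get_calibration("scene");s=robot.get_state()
q=np.linalg.inv(c["world_from_camera"])@np.r_[s["tool_pos"],1];uv=c["mtx"]@(q[:3]/q[2]);print(uv, (uv[0]-270)*4,(uv[1]-90)*4, robot.hold_point_z)
E
```

```text
[335.4888194  185.09994164   1.        ] 261.9552775836021 380.39976654866143 0.0187
```

View pics/s1.png

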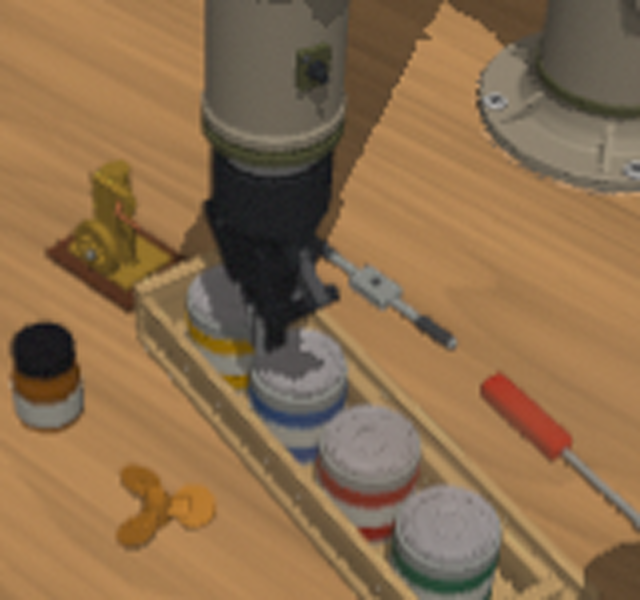

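The picture shows the tips ending at crop (276,345), well above the blue lid. The nominal TCP would project to (262,380). So the real tips sit roughly 38 mm behind the reported TCP, which agrees with the wrist depth. I'll go down carefully with force checks.

```bash
python3 -m pendant '[{"rx":0,"ry":0,"rz":0,"tx":0,"ty":0,"tz":0.001,"claw":0},{"rx":0,"ry":0,"rz":0,"tx":0,"ty":0,"tz":0.002,"claw":0},{"rx":0,"ry":0,"rz":0,"tx":0,"ty":0,"tz":0.003,"claw":0},{"rx":0,"ry":0,"rz":0,"tx":0,"ty":0,"tz":0.004,"claw":0},{"rx":0,"ry":0,"rz":0,"tx":0,"ty":0,"tz":0.005,"claw":0},{"rx":0,"ry":0,"rz":0,"tx":0,"ty":0,"tz":0.005,"claw":0},{"rx":0,"ry":0,"rz":0,"tx":0,"ty":0,"tz":0.005,"claw":0},{"rx":0,"ry":0,"rz":0,"tx":0,"ty":0,"tz":0.005,"claw":0}]'
```

```text
time_s: 7.05
tool_pos: [0.5288, 0.0368, 0.077]
tcp_rot: [-3.112, 0.433, -0.0]
force: [0.5, -0.5, -0.3]
finger_gap: -0.005
gripper_force: 0.0
```

```bash
python3 -m pendant '[{"rx":0,"ry":0,"rz":0,"tx":0,"ty":0,"tz":0.002,"claw":0},{"rx":0,"ry":0,"rz":0,"tx":0,"ty":0,"tz":0.004,"claw":0},{"rx":0,"ry":0,"rz":0,"tx":0,"ty":0,"tz":0.006,"claw":0},{"rx":0,"ry":0,"rz":0,"tx":0,"ty":0,"tz":0.008,"claw":0},{"rx":0,"ry":0,"rz":0,"tx":0,"ty":0,"tz":0.01,"claw":0},{"rx":0,"ry":0,"rz":0,"tx":0,"ty":0,"tz":0.012,"claw":0},{"rx":0,"ry":0,"rz":0,"tx":0,"ty":0,"tz":0.012,"claw":0},{"rx":0,"ry":0,"rz":0,"tx":0,"ty":0,"tz":0.012,"claw":0}]'
python3 - <<'E'
from h import *
p,d=imaging.capture("wrist");cv2.imwrite("pics/w3.png",cv2.resize(p[170:330,220:420,::-1],None,fx=3.5,fy=3.5,interpolation=2))
heights()
E
```

```text
time_s: 7.72
tool_pos: [0.5286, 0.0368, 0.0648]
tcp_rot: [-3.112, 0.433, 0.001]
force: [-0.4, 0.1, -0.3]
finger_gap: -0.001
gripper_force: 0.0
1 4249 med 0.0811 tiltN,U,z [-0.0042  0.0026  0.0811]
2 6375 med 0.0811 tiltN,U,z [-0.0025 -0.0056  0.0811]
3 816 med 0.0833 tiltN,U,z [-0.0054  0.0025  0.0834]
4 6157 med 0.081 tiltN,U,z [-0.0035  0.0034  0.081 ]
```

View pics/w3.png

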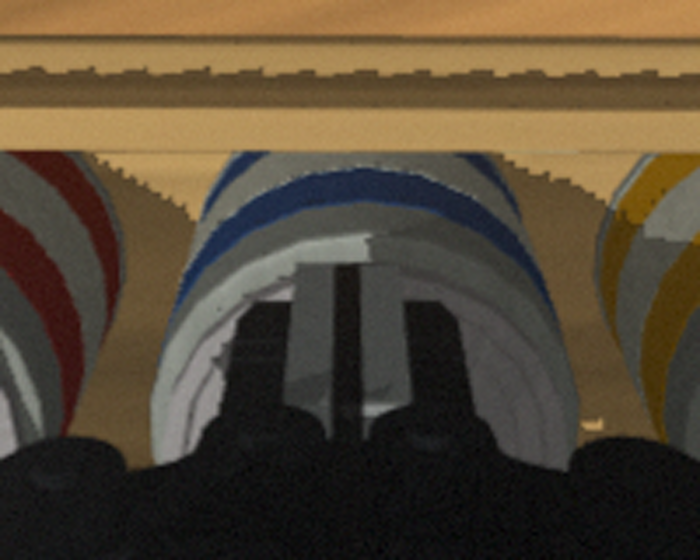

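The tips, at crop (345,265), are closing on the far rim and are still about 20 mm up. I'll continue.

```bash
python3 -m pendant '[{"rx":0,"ry":0,"rz":0,"tx":0,"ty":0,"tz":0.002,"claw":0},{"rx":0,"ry":0,"rz":0,"tx":0,"ty":0,"tz":0.004,"claw":0},{"rx":0,"ry":0,"rz":0,"tx":0,"ty":0,"tz":0.006,"claw":0},{"rx":0,"ry":0,"rz":0,"tx":0,"ty":0,"tz":0.008,"claw":0},{"rx":0,"ry":0,"rz":0,"tx":0,"ty":0,"tz":0.01,"claw":0},{"rx":0,"ry":0,"rz":0,"tx":0,"ty":0,"tz":0.012,"claw":0},{"rx":0,"ry":0,"rz":0,"tx":0,"ty":0,"tz":0.012,"claw":0},{"rx":0,"ry":0,"rz":0,"tx":0,"ty":0,"tz":0.012,"claw":0}]'
python3 - <<'E'
from h import *
c=imaging.get_calibration("wrist");p,d=imaging.capture("wrist");M=c["mount"];k=c["mtx"]
v,u=np.mgrid[:400,:640];ud=cv2.undistortPoints(np.stack([u,v],-1).reshape(-1,1,2).astype(float),k,np.array([c["k1"],0,0,0])).reshape(-1,2)
z=d.reshape(-1);P=(np.c_[ud*z[:,None],z,np.ones_like(z)]@M.T)[:,:3].reshape(400,640,3)
for row in range(238,256,2):print(row,[(P[row,x]*1000).round(1) for x in(308,330)])
E
```

```text
time_s: 8.48
tool_pos: [0.5287, 0.0367, 0.0528]
tcp_rot: [-3.112, 0.433, 0.0]
force: [0.4, 0.7, 0.4]
finger_gap: -0.002
gripper_force: 0.0
238 [array([  2.7,  -5.6, -13. ]), array([  3.3,   6. , -14.4])]
240 [array([  2.8,  -5.5, -15.8]), array([  3.4,   5.9, -17.1])]
242 [array([  2.5,  -5.4, -17.7]), array([  2.9,   5.9, -18.6])]
244 [array([  2.3,  -5.4, -19.7]), array([  3. ,   5.8, -21.1])]
246 [array([ 10.7,  -4.7, -40.2]), array([ 10.4,   5.2, -39.5])]
248 [array([ 10.6,  -4.6, -41.9]), array([ 10.9,   5.1, -42.6])]
250 [array([ 11. ,  -4.5, -44.8]), array([ 11.1,   5. , -45. ])]
252 [array([ 10.5,  -4.5, -45.8]), array([  75. ,    0.2, -177.8])]
254 [array([ 10.6,  -4.4, -47.9]), array([ 10.7,   4.9, -48. ])]
```

Tip end is at tool z ≈ -39.5 mm, so contact should come at TCP z ≈ 0.045.

```bash
python3 -m pendant '[{"rx":0,"ry":0,"rz":0,"tx":0,"ty":0,"tz":0.001,"claw":0},{"rx":0,"ry":0,"rz":0,"tx":0,"ty":0,"tz":0.002,"claw":0},{"rx":0,"ry":0,"rz":0,"tx":0,"ty":0,"tz":0.003,"claw":0},{"rx":0,"ry":0,"rz":0,"tx":0,"ty":0,"tz":0.004,"claw":0},{"rx":0,"ry":0,"rz":0,"tx":0,"ty":0,"tz":0.005,"claw":0},{"rx":0,"ry":0,"rz":0,"tx":0,"ty":0,"tz":0.006,"claw":0},{"rx":0,"ry":0,"rz":0,"tx":0,"ty":0,"tz":0.006,"claw":0},{"rx":0,"ry":0,"rz":0,"tx":0,"ty":0,"tz":0.006,"claw":0}]'
python3 -m pendant '[{"rx":0,"ry":0,"rz":0,"tx":0,"ty":0,"tz":0.0005,"claw":0},{"rx":0,"ry":0,"rz":0,"tx":0,"ty":0,"tz":0.001,"claw":0},{"rx":0,"ry":0,"rz":0,"tx":0,"ty":0,"tz":0.001,"claw":0},{"rx":0,"ry":0,"rz":0,"tx":0,"ty":0,"tz":0.001,"claw":0},{"rx":0,"ry":0,"rz":0,"tx":0,"ty":0,"tz":0.001,"claw":0},{"rx":0,"ry":0,"rz":0,"tx":0,"ty":0,"tz":0.001,"claw":0},{"rx":0,"ry":0,"rz":0,"tx":0,"ty":0,"tz":0.001,"claw":0},{"rx":0,"ry":0,"rz":0,"tx":0,"ty":0,"tz":0.001,"claw":0}]'
python3 -c "
from h import *
tare(4);print(robot.get_state()['wrist_torque'].round(3))"
```

```text
time_s: 9.2
tool_pos: [0.5289, 0.0367, 0.047]
tcp_rot: [-3.111, 0.433, -0.0]
force: [0.3, -0.2, 1.2]
finger_gap: -0.002
gripper_force: 0.4
time_s: 9.87
tool_pos: [0.5291, 0.0367, 0.0464]
tcp_rot: [-3.112, 0.433, -0.001]
force: [-1.0, -0.5, 6.1]
finger_gap: -0.002
gripper_force: 2.7
F mean [-0.58 -0.8   5.85] sd [0.7  0.14 0.39]
[-0.04  0.12  0.03]
```

```bash
python3 -m pendant '[{"rx":0,"ry":0,"rz":0,"tx":0,"ty":0,"tz":0.0005,"claw":0},{"rx":0,"ry":0,"rz":0,"tx":0,"ty":0,"tz":0.001,"claw":0},{"rx":0,"ry":0,"rz":0,"tx":0,"ty":0,"tz":0.001,"claw":0},{"rx":0,"ry":0,"rz":0,"tx":0,"ty":0,"tz":0.001,"claw":0},{"rx":0,"ry":0,"rz":0,"tx":0,"ty":0,"tz":0.001,"claw":0},{"rx":0,"ry":0,"rz":0,"tx":0,"ty":0,"tz":0.001,"claw":0},{"rx":0,"ry":0,"rz":0,"tx":0,"ty":0,"tz":0.001,"claw":0},{"rx":0,"ry":0,"rz":0,"tx":0,"ty":0,"tz":0.001,"claw":0}]'
python3 -c "
from h import *
tare(4);print(robot.get_state()['wrist_torque'].round(3))"
```

```text
time_s: 10.73
tool_pos: [0.5292, 0.0367, 0.0462]
tcp_rot: [3.111, -0.433, 0.002]
force: [-3.4, -1.3, 12.7]
finger_gap: 0.002
gripper_force: 6.3
F mean [-3.5  -1.27 12.54] sd [0.51 0.45 0.53]
[-0.191  0.872 -0.022]
```

```bash
python3 - <<'E'
from h import *
heights()
p,d=imaging.capture("wrist");a=p[170:330,220:420]
q,d2=imaging.capture("scene");b=q[120:240,290:430]
cv2.imwrite("pics/w4.png",np.hstack([cv2.resize(a,(400,320),interpolation=2),cv2.resize(b,(400,320),interpolation=2)])[:,:,::-1])
c=imaging.get_calibration("wrist");M=c["mount"];k=c["mtx"]
v,u=np.mgrid[:400,:640];ud=cv2.undistortPoints(np.stack([u,v],-1).reshape(-1,1,2).astype(float),k,np.array([c["k1"],0,0,0])).reshape(-1,2)
z=d.reshape(-1);P=(np.c_[ud*z[:,None],z,np.ones_like(z)]@M.T)[:,:3]
E
```

```text
1 2146 med 0.0811 tiltN,U,z [0.0005 0.0113 0.0812]
2 6416 med 0.081 tiltN,U,z [-0.0065 -0.0034  0.081 ]
3 688 med 0.0838 tiltN,U,z [-0.0942  0.007   0.0833]
4 6220 med 0.0809 tiltN,U,z [-0.0104  0.      0.0809]
```

View pics/w4.png

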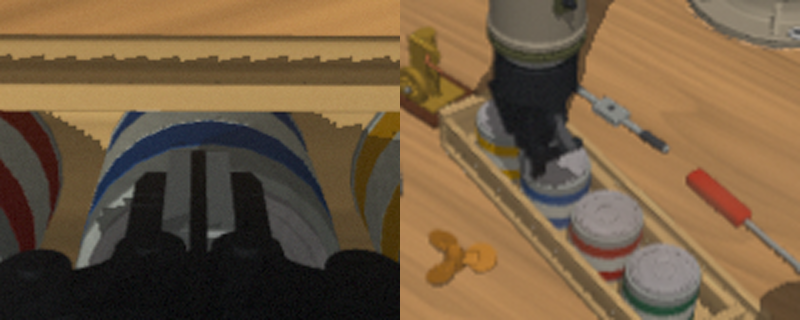

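The blue lid now reads a tilt of 0.094 rad with its middle still high, so it rocks and is the loose one. I'll release it, confirm it springs level, then move over the middle.

```bash
python3 -m pendant '[{"rx":0,"ry":0,"rz":0,"tx":0,"ty":0,"tz":-0.002,"claw":0},{"rx":0,"ry":0,"rz":0,"tx":0,"ty":0,"tz":-0.006,"claw":0},{"rx":0,"ry":0,"rz":0,"tx":0,"ty":0,"tz":-0.012,"claw":0},{"rx":0,"ry":0,"rz":0,"tx":-0.006,"ty":0,"tz":-0.012,"claw":0},{"rx":0,"ry":0,"rz":0,"tx":-0.016,"ty":0,"tz":-0.012,"claw":0},{"rx":0,"ry":0,"rz":0,"tx":-0.026,"ty":0,"tz":-0.012,"claw":0},{"rx":0,"ry":0,"rz":0,"tx":-0.031,"ty":0,"tz":-0.012,"claw":0},{"rx":0,"ry":0,"rz":0,"tx":-0.031,"ty":0,"tz":-0.012,"claw":0}]'
python3 -c "
from h import *
heights();tare(4);go(3,0,.049)"
```

```text
time_s: 11.75
tool_pos: [0.4971, 0.0457, 0.0567]
tcp_rot: [3.111, -0.431, -0.002]
force: [0.4, 0.4, 0.3]
finger_gap: 0.004
gripper_force: 0.0
1 2294 med 0.081 tiltN,U,z [-0.0017  0.0052  0.0811]
2 9030 med 0.0811 tiltN,U,z [-0.0025 -0.0021  0.081 ]
3 6315 med 0.0835 tiltN,U,z [-0.0051 -0.001   0.0835]
4 8772 med 0.0809 tiltN,U,z [-0.0014 -0.0009  0.0809]
F mean [-0.06 -0.37 -0.26] sd [0.48 0.35 0.6 ]
t 12.0 pos [0.4993 0.045  0.057 ] F [-0.42 -0.64  0.21] gap -0.0
target [0.4995 0.0445 0.049 ] shift [0.0004 0.0005 0.008 ] turn [-0.01 -0.01  0.22]
```

It sprang level and is still high. The tool is centred, so I'll press the middle.

```bash
python3 -m pendant '[{"rx":0,"ry":0,"rz":0,"tx":0,"ty":0,"tz":0.002,"claw":0},{"rx":0,"ry":0,"rz":0,"tx":0,"ty":0,"tz":0.004,"claw":0},{"rx":0,"ry":0,"rz":0,"tx":0,"ty":0,"tz":0.006,"claw":0},{"rx":0,"ry":0,"rz":0,"tx":0,"ty":0,"tz":0.008,"claw":0},{"rx":0,"ry":0,"rz":0,"tx":0,"ty":0,"tz":0.009,"claw":0},{"rx":0,"ry":0,"rz":0,"tx":0,"ty":0,"tz":0.01,"claw":0},{"rx":0,"ry":0,"rz":0,"tx":0,"ty":0,"tz":0.0105,"claw":0},{"rx":0,"ry":0,"rz":0,"tx":0,"ty":0,"tz":0.0105,"claw":0}]'
python3 -m pendant '[{"rx":0,"ry":0,"rz":0,"tx":0,"ty":0,"tz":0.0005,"claw":0},{"rx":0,"ry":0,"rz":0,"tx":0,"ty":0,"tz":0.001,"claw":0},{"rx":0,"ry":0,"rz":0,"tx":0,"ty":0,"tz":0.001,"claw":0},{"rx":0,"ry":0,"rz":0,"tx":0,"ty":0,"tz":0.001,"claw":0},{"rx":0,"ry":0,"rz":0,"tx":0,"ty":0,"tz":0.001,"claw":0},{"rx":0,"ry":0,"rz":0,"tx":0,"ty":0,"tz":0.001,"claw":0},{"rx":0,"ry":0,"rz":0,"tx":0,"ty":0,"tz":0.001,"claw":0},{"rx":0,"ry":0,"rz":0,"tx":0,"ty":0,"tz":0.001,"claw":0}]'
python3 -c "
from h import *
heights()"
```

```text
time_s: 12.67
tool_pos: [0.4991, 0.0453, 0.0468]
tcp_rot: [-3.112, 0.433, -0.001]
force: [-1.7, 0.0, 4.8]
finger_gap: -0.002
gripper_force: 2.6
time_s: 13.33
tool_pos: [0.499, 0.0452, 0.046]
tcp_rot: [3.111, -0.433, 0.0]
force: [-4.4, -0.2, 8.9]
finger_gap: -0.001
gripper_force: 4.1
1 952 med 0.0809 tiltN,U,z [-0.0042  0.031   0.0815]
2 10009 med 0.081 tiltN,U,z [-0.0018 -0.0023  0.081 ]
3 6184 med 0.081 tiltN,U,z [-0.0055 -0.0006  0.0812]
4 9736 med 0.0809 tiltN,U,z [-0.0007 -0.0003  0.0809]
```

It has gone down. I'll firm it up to about 18 N, then lift.

```bash
python3 -m pendant '[{"rx":0,"ry":0,"rz":0,"tx":0,"ty":0,"tz":0.0005,"claw":0},{"rx":0,"ry":0,"rz":0,"tx":0,"ty":0,"tz":0.001,"claw":0},{"rx":0,"ry":0,"rz":0,"tx":0,"ty":0,"tz":0.0013,"claw":0},{"rx":0,"ry":0,"rz":0,"tx":0,"ty":0,"tz":0.0013,"claw":0},{"rx":0,"ry":0,"rz":0,"tx":0,"ty":0,"tz":0.0013,"claw":0},{"rx":0,"ry":0,"rz":0,"tx":0,"ty":0,"tz":0.0013,"claw":0},{"rx":0,"ry":0,"rz":0,"tx":0,"ty":0,"tz":0.0013,"claw":0},{"rx":0,"ry":0,"rz":0,"tx":0,"ty":0,"tz":0.0013,"claw":0}]'

```

```text
time_s: 14.05
tool_pos: [0.4991, 0.0452, 0.0459]
tcp_rot: [3.111, -0.433, 0.001]
force: [-9.3, -1.6, 22.1]
finger_gap: 0.001
gripper_force: 10.9
```

```bash
python3 -m pendant '[{"rx":0,"ry":0,"rz":0,"tx":0,"ty":0,"tz":-0.003,"claw":0},{"rx":0,"ry":0,"rz":0,"tx":0,"ty":0,"tz":-0.01,"claw":0},{"rx":0,"ry":0,"rz":0,"tx":0,"ty":0,"tz":-0.025,"claw":0},{"rx":0,"ry":0,"rz":0,"tx":0,"ty":0,"tz":-0.045,"claw":0},{"rx":0,"ry":0,"rz":0,"tx":0,"ty":0,"tz":-0.065,"claw":0},{"rx":0,"ry":0,"rz":0,"tx":0,"ty":0,"tz":-0.08,"claw":0},{"rx":0,"ry":0,"rz":0,"tx":0,"ty":0,"tz":-0.08,"claw":0},{"rx":0,"ry":0,"rz":0,"tx":0,"ty":0,"tz":-0.08,"claw":0}]'
python3 - <<'E'
from h import *
heights()
P,_=imaging.capture("scene");Q=np.load("scenep.npy")
b=np.hstack([x[120:310,250:480] for x in(Q,P)]);cv2.imwrite("pics/end.png",cv2.resize(b,(800,330),interpolation=2)[:,:,::-1])
E
```

```text
time_s: 14.72
tool_pos: [0.4996, 0.0452, 0.1249]
tcp_rot: [-3.111, 0.433, -0.003]
force: [-0.3, -0.8, -0.1]
finger_gap: 0.0
gripper_force: 0.0
1 4787 med 0.0811 tiltN,U,z [-0.0045 -0.0026  0.0811]
2 4842 med 0.0811 tiltN,U,z [-0.0044 -0.0003  0.081 ]
3 4848 med 0.0811 tiltN,U,z [-0.0024  0.      0.0811]
4 4772 med 0.0809 tiltN,U,z [-0.0036 -0.0012  0.0809]
```

View pics/end.png

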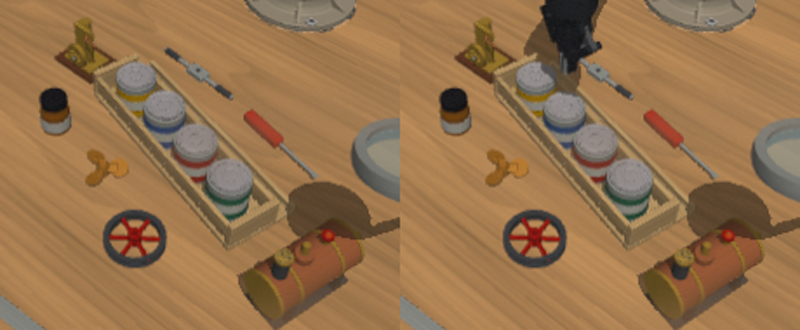

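The before and after halves match: nothing else moved, all four lids are level at 81 mm (measured), and the gripper is clear at (570,50).

```bash
python3 -c "from station import robot;print(robot.job_done())"
```

```text
the job is handed in; nothing more can be done
None
```

The loose lid was lid 3 (blue band): it rocked about 0.09 rad when its edge was pressed and sprang back level, so I pushed its middle down with about 22 N until it sat flush with the others, and handed the job in. I pressed only that lid's edge, because depth readings already showed it about 2.4 mm high, and that press peaked near 13 N, above the 1–3 N needed.

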